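Swing out the spring-pin tray and put the pin box in its holder

ROBOT

A 6-joint arm with a two-finger parallel gripper is mounted at the origin on a cart in front of the work surface, level with it; the furniture and walls round the work are solid. World frame = base frame: x ahead of the robot, y to its left, z up, the work surface at z = 0. Lengths are in m, angles in rad, forces in N, time in s.
With the tool pointing down it reaches from about 0.35 to 0.85 m from the base axis. Payload 8.1 kg.
Tool frame: the origin (TCP) lies at the very end of the fingers, on their centre line; the grasp point (between the pads) lies 19 mm behind it; z points along the fingers, y is the line along which they close (so a half turn about z gives the same grasp; the last joint's range is limited). The gripper opens to 93 mm and grips with 3 to 60 N. Pads are 15 mm wide; open, the fingers measure 128 mm over their backs; the gripper's body (75 mm by 188 mm) begins 65 mm behind the grasp point.
Start: joints at [-1.352, 0.13, 1.488, -0, 1.523, -0.085], TCP at [0.18, -0.573, 0.219] pointing down, gripper open.
Joint ranges: [-2.96, 2.96], [-0.89, 2.26], [0.02, 2.5], [-1.34, 4.48], [0, 2.73], [-2.66, 2.66]. Speed limits (rad/s): [2.39, 2.39, 2.79, 3.14, 3.14, 3.14].

INTERFACE

Orientations are given as a unit quaternion [w, x, y, z].
In Python, from rig import ctrl gives the robot as it stands.
- The arm moves only by the tool carry_out, never from a script. Its argument "moves" is one flat list of numbers, 6 for each row, row after row: the shift along the world's x, y, z scaled (see below), then the turn, a rotation vector about the world's x, y, z scaled (see below). In form: [x, y, z, wx, wy, wz, x, y, z, wx, wy, wz, ...]. A call has 1 to 12 rows; each row is the pose to reach, as a shift and turn from the pose commanded when the call began, turning the shorter way round; what a row does not reach only later rows make up. The controller multiplies each number of a shift by 1 m and each number of a turn by 360 degrees. A row lasts 1/12 s, in which the tool goes at most 41.7 mm and 7.16 degrees, less where a joint would pass 70% of its speed; a pose out of reach is approached as far as the arm can. A call with a number of a shift or a turn outside -1 to 1 is refused whole. A call with a gripper value outside its range is refused whole. "claw" is the opening, from 0 (shut) to 1 (fully open), set as the call begins (left out, the last holds). The fingers move at their own pace and stop on an object; "force" is the grip in N (left out, the last holds). Time passes only in rows, so rows that repeat a pose let the fingers close. It gives the time, the measured TCP pose, the force, the opening and the grip force at its end, in the units of the state.
- ctrl.observe(): the state, without advancing time (a new reading comes with each control period).
- ctrl.get_image(name): name is "scene" or "side" or "wrist"; returns a dict with "image" (384x512x3 uint8, red, green, blue), "mtx" (3x3 intrinsics, pixels), "D" ([k1, k2, p1, p2, k3] as OpenCV has them; the pictures are not rectified), "R" (3x3) and "t" (3): a world point X has camera coordinates R X + t; the wrist camera has in their place "tool_from_camera" (4x4, takes a point from camera to tool coordinates, whose origin is the TCP and whose axes are the flange's). Camera axes: x right, y down, z forward; pixel columns grow to the right and rows downward; lengths in m; the calibration is good to about 2 mm. A picture is of the moment at which its call begins: read the wrist's pose just before it. There is no depth.
- ctrl.finish_job(): hands the job in; it is judged then, once.
The state is a dict: "t": time; "joint_pos": joint angles; "dq": joint speeds; "joint_torque": joint torques, N m; "position": TCP position; "tcp_rot": TCP orientation; "wrist_force": force on the tool from outside, world axes, zero at the start; "torque": the same for the moment, N m; "gripper_width": finger opening in m; "finger_force": force on a finger pad.
Only numpy, scipy, OpenCV 4.12 (cv2) and the standard library are available. Lean on these libraries where they do the work, as an engineer would, in place of code of your own. Each camera call takes 0.05 s, during which the arm holds its last target. There are 200 camera calls.

TASK

The small box of pins is in the swing-out tray, parked under the little wooden shelf on the bureau. Pull up the tray's spring plunger by its black knob, swing the tray out anticlockwise (seen from above) to the next hole, let the pin snap fully in and let go of it; leave the tray locked there. The tray leaves only the two short ends of the box free, so lift the box out by those, set it down flat on open desk and let go; then take it again by its two long sides and set it lid up in the wider, empty one of the two U-shaped metal holders on the side table, flat on the holder's floor, squarely, with its length running from wall to wall and not sticking out in front or behind. Do not push the mug, the stapler or the eraser out of place.

Things in the scene. Friction and masses are not known exactly. Their poses are not given: they have to be found in the camera images.
- swing_stand: Fixed stand: bare metal index plate, 12 mm thick, and a small wooden shelf over the parked tray (top face 72 mm above the desk, underside 60; it spans x 50..172, y -61..49 mm here; open in front and at +y). Origin: on the desk on the arm's vertical pivot axis; +x points to the parked tray, z up. Three holes (11.5 mm) on a 75 mm radius about the pivot, 60 deg apart.
- hole2 (a point): Mouth of the next hole (middle one of three), on top of the index plate, 12 mm above the desk, 75 mm from the pivot: the pin must end in this one.
- tray_arm (a joint): Angle of the dark steel swing arm (24 mm wide, top 20 mm above the desk), rad: 0 = parked under the shelf, pin in the first hole; grows anticlockwise seen from above; second hole 1.047, third 2.094 (too far). Pivot friction is about 1 N at the knob. The pin has 1.7 mm of play all round, so a locked arm may sit 0.025 rad off.
- plunger (a joint): Lift of the spring plunger, m: 0 = pin home in a hole, 0.016 = top stop. Round-nosed 8 mm pin, 10 mm deep in the hole: clear of the plate above 0.010; let go within about 3 mm of a hole's middle it snaps in by its spring. Spring pull 5 N at home, 10 N at 0.014.
- knob (a point): Grip point on the plunger knob's axis, on the arm's tail 75 mm from the pivot, opposite the tray; 58 mm above the desk when home, moves with arm and lift. Black knob: round waist 22 mm across from 12 mm below to 12 mm above this point, over it a flange 30 mm across, 6 mm thick. From 17 mm below down: steel barrel 18 mm across. It may be gripped at any yaw and may turn in the fingers.
- tray_floor (a point): Middle of the tray's floor, 115 mm from the pivot, 20 mm above the desk; x points outward from the pivot, y across. Floor 72 mm (x) by 64 mm; walls 3 mm thick, 28 mm high along both y edges, 58 mm apart inside; inner and outer ends open, free for fingers.
- pin_box: Small pale blue lidded box, shut, 49 mm (x, -23..+26) by 68 mm (y, -34..+34) by 26 mm high, about 80 g; origin on its underside. The lid stands 2 to 3 mm proud: at the -x, +y, -y sides from 5 to 24 mm up, at +x from 18 to 24. It begins in the tray, its y along the arm's x: grip it there across the 68 mm, later on the desk across the 49 mm.
- wide_holder: Fixed U-shaped bare aluminium holder, the wider, empty one: floor 8 mm thick, 68 mm long (x); upright walls 3 mm thick, 42 mm high at +y and -y, 78 mm apart inside; open at -x, +x and top. Origin: on the table under its middle. The box goes in with its 68 mm along the holder's y, either way round.
- narrow_holder: The other U-shaped aluminium holder, 46 mm between the walls, else the same, with a red match box in it; not to be used. Origin: on the table under its middle. The two holders may stand in either place.
- stapler: Green stapler, 34 x 132 (its y) x 44 mm, loose on the side table in front of the holders (another one, fixed, lies at the far back), bystander; origin at its underside.
- mug: Spotted mug with handle, 92 x 127 x 93 mm, loose at the left on the bureau, bystander; origin at its underside.
- eraser: Eraser in a card sleeve, 23 x 52 x 14 mm, loose on the bureau, bystander; origin at its underside.
There are look-alikes about, which are no part of the job. What is shaped like the wide_holder but blue is not meant.

How it is judged:
On the way, in this order (a step that is already met when the one before it is completed fails the run):
1. the spring plunger is pulled up clear of the plate by the gripper (value of joint plunger above 0.0102 m and contact force between the fingers and plunger above 0.5 N), for 0.05 s.
2. the tray arm stands at the next (second) hole with the pin snapped fully in, and the knob is let go (value of joint tray_arm between 0.99 and 1.105 rad and value of joint plunger below 0.002 m and contact force between the fingers and plunger below 0.05 N), for 0.3 s.
3. the pin box stands flat on the open desk and is let go (height (world z) of pin_box between -0.01 and 0.004 m and angle between pin_box's own z axis and vertical below 0.08 rad and contact force between the fingers and pin_box below 0.05 N and linear speed of pin_box below 0.02 m/s), for 0.2 s.
At the end, for the whole second after the job is handed in: Tray arm locked in the second hole (1.047 rad within 0.057, plunger within 2 mm of home); pin box let go, at rest, upright (0.06 rad) on the floor of the wider holder, within 14 mm of its middle along x and 12 mm along y, its length along the holder's y within 0.2 rad (all of step 2 and x of pin_box in the frame of wide_holder between -0.014 and 0.014 m and y of pin_box in the frame of wide_holder between -0.012 and 0.012 m and z of pin_box in the frame of wide_holder between 0.005 and 0.0105 m and angle between the y axis of pin_box and the y axis of wide_holder, either way round below 0.2 rad and angle between pin_box's own z axis and vertical below 0.06 rad and linear speed of pin_box below 0.02 m/s and contact force between the fingers and pin_box below 0.05 N); the robot touches nothing.
It fails at once if the mug is pushed more than 30 mm from its place (distance of mug from where it was at the start of the episode above 0.03 m).
It fails at once if the stapler is pushed more than 30 mm from its place (distance of stapler from where it was at the start of the episode above 0.03 m).
It fails at once if the eraser is pushed more than 30 mm from its place (distance of eraser from where it was at the start of the episode above 0.03 m).
It also fails if it takes over 70 s, if anything falls off the work surface, if the arm or the gripper's body presses on something with over 40 N, if the wrist force passes 120 N, or if a joint passes its speed limit or range.

## Working session

There is one attempt and no reset: what is moved stays moved. The work goes in short steps, Python scripts to look and compute and a tool call to move; the robot and the scene stay as the last step left them, time stands still between calls to the robot, and variables do not carry over. Pictures are saved under pics/ and viewed, at most 10 in all, crops included, and the job is handed in when it is done.

Besides the shell and the picture viewer there is one more tool, called after ">>>" by a JSON object that holds its "api" and its "payload", one argument or row to a line. carry_out: Moves the arm, as the interface text tells. Its arguments: {"type":"object","properties":{"moves":{"type":"array"},"claw":{"type":"number"},"force":{"type":"number"}},"required":["moves"]}

```bash
mkdir -p pics; ls; cat > h.py <<'E'
import numpy as np,cv2
from rig import ctrl
from scipy.spatial.transform import Rotation as Rn
def cam(n):
    o=ctrl.observe(); d=ctrl.get_image(n); d={k:np.array(v) for k,v in d.items()}
    if 'R' not in d:
        q=o['tcp_rot']; T=np.eye(4); T[:3,:3]=Rn.from_quat([q[1],q[2],q[3],q[0]]).as_matrix(); T[:3,3]=o['position']
        W=T@d['tool_from_camera']; d['R']=W[:3,:3].T; d['t']=-d['R']@W[:3,3]
    return d
def ray(d,uv):
    p=cv2.undistortPoints(np.array([[uv]],float),d['mtx'],d['D'])[0,0]
    return -d['R'].T@d['t'], d['R'].T@np.array([p[0],p[1],1])
def onz(d,uv,z):
    c,r=ray(d,uv); return c+r*(z-c[2])/r[2]
def tri(ds,uvs):
    A=np.zeros((3,3));b=np.zeros(3)
    for d,u in zip(ds,uvs):
        c,r=ray(d,u); r/=np.linalg.norm(r); P=np.eye(3)-np.outer(r,r); A+=P;b+=P@c
    return np.linalg.solve(A,b)
def proj(d,X):
    return cv2.projectPoints(np.array(X,float).reshape(-1,3),cv2.Rodrigues(d['R'])[0],d['t'],d['mtx'],d['D'])[0][:,0]
E
python3 - <<'E'
from h import *
print(ctrl.observe())
ds=[]
for n in ['scene','side']:
    d=cam(n); np.savez(n+'.npz',**d); print(n,-d['R'].T@d['t'],d['R'][2],d['mtx'][0,0])
    cv2.imwrite(f'pics/{n}.png',cv2.resize(d['image'][...,::-1],(800,600),interpolation=cv2.INTER_CUBIC))
E
```

```text
pics
{'t': 0.0, 'joint_pos': array([-1.35242809e+00,  1.31145689e-01,  1.48928858e+00, -5.33262016e-06,
        1.52298671e+00, -8.54337011e-02]), 'dq': array([-1.20716918e-03, -7.60653252e-04, -8.10354238e-04, -5.06459673e-05,
        1.39451255e-03,  4.85803232e-04]), 'joint_torque': array([ 1.98099051e-04, -5.59850049e+01, -4.91750872e+01,  7.66023318e-02,
        3.51210753e-02, -1.23903587e-04]), 'position': array([ 0.17936617, -0.5719646 ,  0.21759158]), 'tcp_rot': array([-9.11964969e-04,  9.88484782e-01,  1.51317549e-01, -6.33742815e-05]), 'wrist_force': array([ 0.16655143,  0.52947535, -0.03560294]), 'torque': array([-0.00622549, -0.01832429,  0.04431306]), 'finger_force': 0.0, 'gripper_width': 0.09263177204063243}
scene [-0.36996589  0.54838737  0.53706383] [ 0.79694575 -0.45526544 -0.39700234] 372.9765607610668
side [ 0.36561748 -1.10980061  0.84846535] [ 0.12139301  0.82161312 -0.55697004] 368.28794955034795
```

View pics/scene.png

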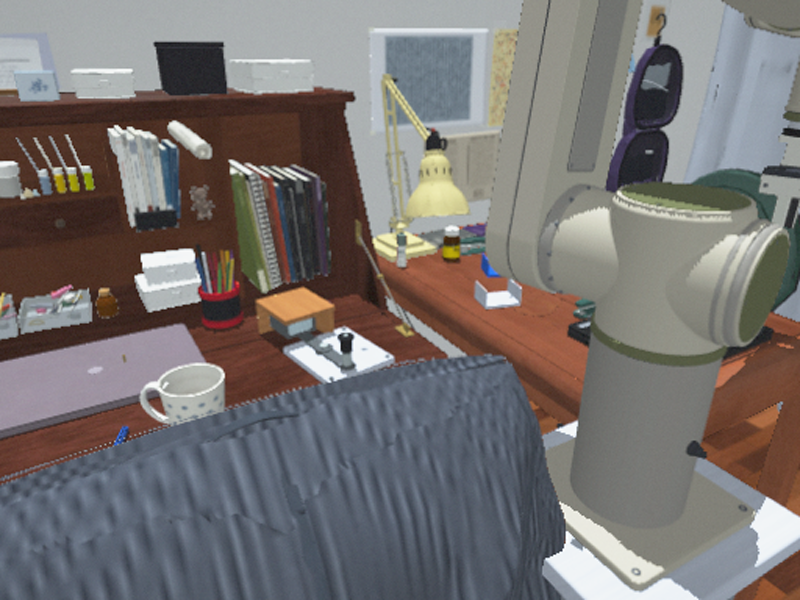

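View pics/side.png

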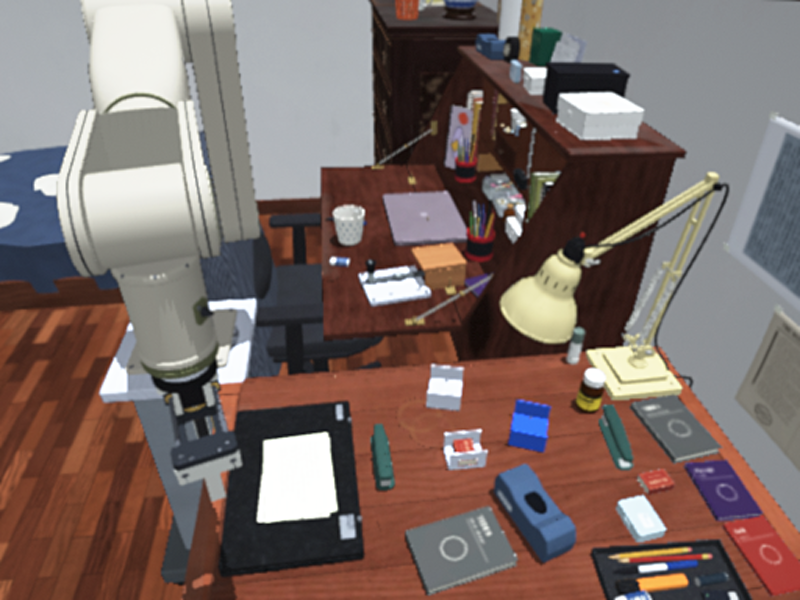

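The scene view shows the stand: white index plate at (340,355), black knob at (346,343) and shelf at (295,305). In the side view the stand is at (395,285), the mug at (349,225) and the eraser at (340,261).

Holder candidates in the side view:
- The empty aluminium U at (445,388).
- The aluminium one with the red match box at (465,450), which is the narrow holder.
- The blue one at (530,425), which is not meant.

The empty aluminium one fits the description. I'll confirm it in an enlarged crop.

```bash
python3 - <<'E'
from h import *
S=np.load('scene.npz');D=np.load('side.npz')
k=512/800
print('knob',tri([S,D],[np.array([346,337])*k,np.array([370,264])*k]))
for n,uv in dict(plate=(395,285),wide=(445,390),narrow=(465,455),stapler=(383,457),eraser=(340,261),mug=(349,240),shelf=(440,262)).items():
    print(n,onz(D,np.array(uv)*k,0.07 if n=='shelf' else 0.01))
def crop(d,x,y,w,h,f): return cv2.resize(d['image'][y:y+h,x:x+w,::-1],None,fx=f,fy=f,interpolation=cv2.INTER_CUBIC)
a=crop(D,200,125,120,90,3.33)[:300,:400]; b=crop(S,155,175,120,90,3.33)[:300,:400]; c=crop(D,230,220,150,90,3.33)[:300,:500]
can=np.zeros((600,800,3),np.uint8)
can[:a.shape[0],:a.shape[1]]=a; can[:b.shape[0],400:400+b.shape[1]]=b; can[300:300+c.shape[0],:c.shape[1]]=c
cv2.imwrite('pics/c1.png',can)
E
```

```text
knob [0.45295031 0.179922   0.0704071 ]
plate [0.51718624 0.16485138 0.01      ]
wide [ 0.57480718 -0.24552123  0.01      ]
narrow [ 0.57944829 -0.41992444  0.01      ]
stapler [ 0.42861255 -0.40624277  0.01      ]
eraser [0.37646366 0.30542655 0.01      ]
mug [0.40788001 0.42644469 0.01      ]
shelf [0.63721978 0.17106541 0.07      ]
```

View pics/c1.png

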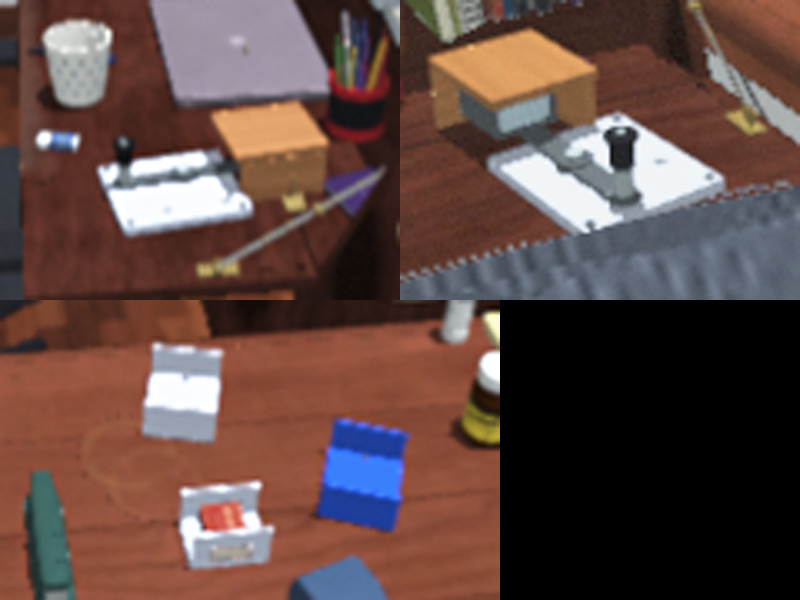

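The crop confirms it: the empty, wider bare-metal U is at the upper left (side px ≈(445,388)), the narrow one holds the red match box, and the third is blue. The box sits under the shelf, and the knob is at the near end of the arm.

```bash
python3 - <<'E'
from h import *
S=np.load('scene.npz');D=np.load('side.npz')
k=512/800
print('lamp rim low L',tri([S,D],[np.array([434,142])*k,np.array([574,243])*k]))
print('lamp rim side view near edge @z=.2,.3', onz(D,np.array([503,298])*k,.2),onz(D,np.array([503,298])*k,.3))
d=ctrl.get_image('wrist'); print(np.round(d['tool_from_camera'],3),d['mtx'][0,0])
E
```

```text
lamp rim low L [ 0.80687901 -0.22003757  0.32824614]
lamp rim side view near edge @z=.2,.3 [ 0.69257354 -0.19477161  0.2       ] [ 0.64215357 -0.33587846  0.3       ]
[[ 0.001 -0.971 -0.24   0.067]
 [ 1.     0.001 -0.    -0.   ]
 [ 0.001 -0.24   0.971 -0.166]
 [ 0.     0.     0.     1.   ]] 269.22740165525903
```

>>> {"api": "carry_out", "payload": {
  "moves": [0.25,0.25,0.16,0,0,0,0.25,0.25,0.16,0,0,0,0.25,0.25,0.16,0,0,0,0.25,0.25,0.16,0,0,0,0.25,0.25,0.16,0,0,0,0.25,0.25,0.16,0,0,0,0.25,0.25,0.16,0,0,0,0.25,0.25,0.16,0,0,0,0.25,0.25,0.16,0,0,0,0.25,0.25,0.16,0,0,0,0.25,0.25,0.16,0,0,0,0.25,0.25,0.16,0,0,0],
  "claw": 1
}}

```text
t: 1.15
position: [0.4296, -0.3224, 0.3783]
tcp_rot: [0.0, 0.988, 0.152, -0.0]
wrist_force: [-0.1, -0.2, -1.2]
gripper_width: 0.0934
finger_force: 0.0
```

```bash
python3 - <<'E'
from h import *
d=cam('wrist'); np.savez('w1.npz',**d)
cv2.imwrite('pics/w1.png',cv2.resize(d['image'][...,::-1],(800,600),interpolation=cv2.INTER_CUBIC))
E
```

```text
(no output)
```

View pics/w1.png

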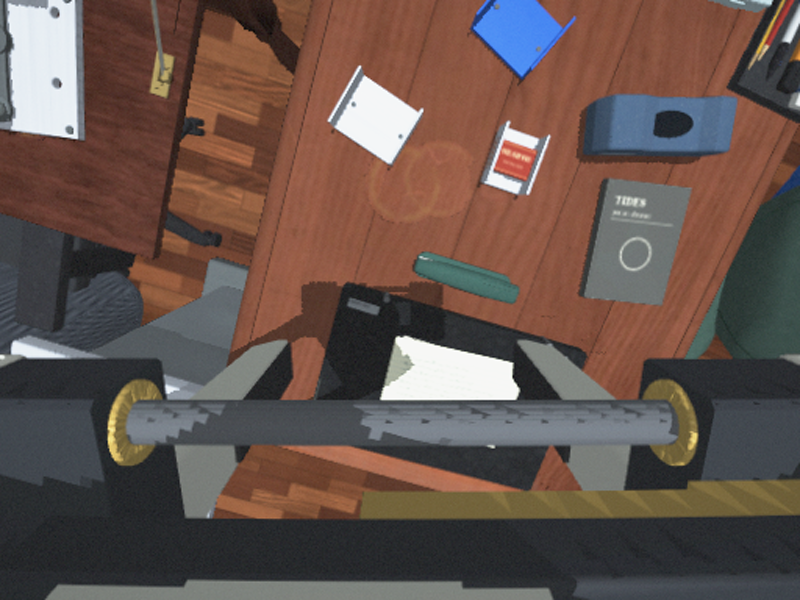

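>>> {"api": "carry_out", "payload": {
  "moves": [0.0,0.46,0,0,0,-0.048,0.0,0.46,0,0,0,-0.048,0.0,0.46,0,0,0,-0.048,0.0,0.46,0,0,0,-0.048,0.0,0.46,0,0,0,-0.048,0.0,0.46,0,0,0,-0.048,0.0,0.46,0,0,0,-0.048,0.0,0.46,0,0,0,-0.048,0.0,0.46,0,0,0,-0.048,0.0,0.46,0,0,0,-0.048,0.0,0.46,0,0,0,-0.048,0.0,0.46,0,0,0,-0.048]
}}

```text
t: 2.2
position: [0.4285, 0.1416, 0.377]
tcp_rot: [-0.001, 1.0, 0.003, -0.001]
wrist_force: [1.1, 0.4, -0.7]
gripper_width: 0.0932
finger_force: 0.0
```

The wrist view shows the empty white U at (377,115), the red-filled narrow one at (517,160), the blue one at (522,35) and the loose stapler at (466,278).

```bash
python3 - <<'E'
from h import *
d=cam('wrist'); np.savez('w2.npz',**d)
cv2.imwrite('pics/w2.png',cv2.resize(d['image'][:230,:,::-1],(800,360),interpolation=cv2.INTER_CUBIC))
w=np.load('w1.npz'); c=cv2.resize(w['image'][30:120,190:310,::-1],(400,240+60),interpolation=cv2.INTER_CUBIC)
c2=cv2.resize(d['image'][:130,:][...,::-1],None,fx=1,fy=1)
can=np.zeros((600,800,3),np.uint8); can[:360]=cv2.imread('pics/w2.png'); can[360:600,:320]=cv2.resize(c,(320,240)); cv2.imwrite('pics/w2.png',can)
E
```

```text
(no output)
```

View pics/w2.png

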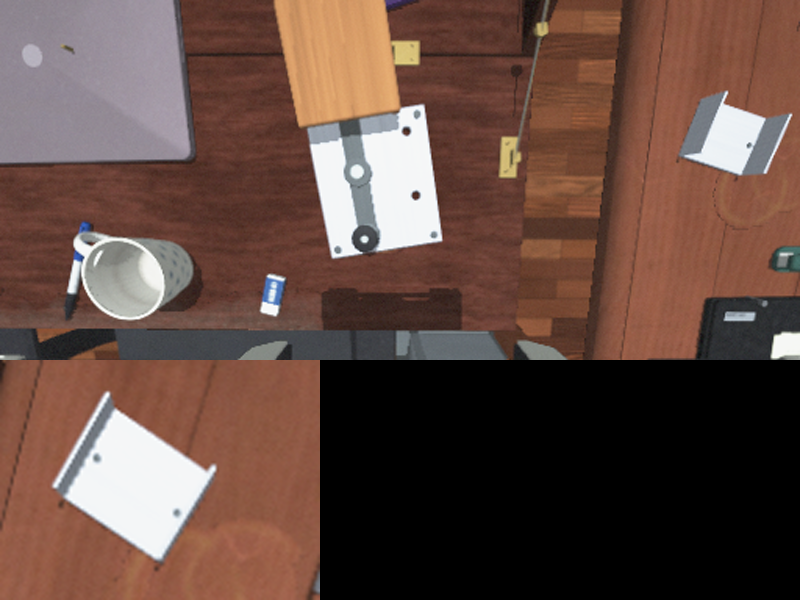

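The stand in this view: pivot at (357,172), knob at (364,239), next hole at (415,195), third hole at (406,131), eraser at (273,295) and mug at (130,278). The empty holder with its two walls is at (735,135).

```bash
python3 - <<'E'
from h import *
W1=np.load('w1.npz');W2=np.load('w2.npz');S=np.load('scene.npz');D=np.load('side.npz');k=512/800
# refine dark holes
img=cv2.cvtColor(W2['image'],cv2.COLOR_RGB2GRAY).astype(float)
def dark(u,v,r=4):
    u,v=u*k,v*k; y0,x0=int(v)-r,int(u)-r; p=img[y0:y0+2*r+1,x0:x0+2*r+1]; w=np.clip(150-p,0,None); yy,xx=np.mgrid[y0:y0+2*r+1,x0:x0+2*r+1]
    return (xx*w).sum()/w.sum(),(yy*w).sum()/w.sum()
h2=onz(W2,dark(415,195),.012)
h3=onz(W2,dark(406,131),.012)
kn=onz(W2,np.array([364.5,239])*k,.076)
print('h2',h2,'h3',h3,np.linalg.norm(h2-h3),'knob',kn,np.linalg.norm(kn[:2]-h2[:2]))
v=h3[:2]-h2[:2]; c60=np.array([[.5,-3**.5/2],[3**.5/2,.5]])
piv=h2[:2]+c60@v; print('pivot from holes',piv,'cap z.02',onz(W2,np.array([357,172])*k,.022))
print('h1 pred',piv+c60.T@(h2[:2]-piv))
print('eraser',onz(W2,np.array([273,295])*k,.014),'mug',onz(W2,np.array([138,265])*k,.09))
a=[(230.5,42.7),(210.6,77.6),(270.6,70.1),(250,105)]
b=[np.array(p)*k for p in [(726,92),(683,157),(790,114),(768,174)]]
P=[onz(W1,p,.042) for p in a]
print(np.round(P,4),np.mean(P,0)); 
for p,q in zip(a,b): print(np.round(tri([W1,W2],[p,q]),4), onz(W2,q,.042))
E
```

```text
h2 [0.49917742 0.12703286 0.012     ] h3 [0.57297585 0.139148   0.012     ] 0.0747862583720117 knob [0.45060221 0.18403163 0.076     ] 0.07488931962659306
pivot from holes [0.52558463 0.19700174] cap z.02 [0.52441929 0.19665544 0.022     ]
h1 pred [0.4517862  0.18488661]
eraser [0.37202982 0.30894184 0.014     ] mug [0.42246401 0.43148321 0.09      ]
[[ 0.6123 -0.2166  0.042 ]
 [ 0.5485 -0.1991  0.042 ]
 [ 0.5915 -0.295   0.042 ]
 [ 0.5255 -0.2781  0.042 ]] [ 0.56946696 -0.24718753  0.042     ]
[ 0.6131 -0.2162  0.0397] [ 0.61289826 -0.21456391  0.042     ]
[ 0.5487 -0.1938  0.016 ] [ 0.54355474 -0.17694385  0.042     ]
[ 0.5923 -0.2949  0.039 ] [ 0.5918174 -0.2923804  0.042    ]
[ 0.5259 -0.2782  0.0444] [ 0.52660695 -0.28024528  0.042     ]
```

```bash
python3 - <<'E'
from h import *
o=ctrl.observe(); print(o['t'],o['position'],o['tcp_rot'],o['joint_pos'])
W2=np.load('w2.npz');k=512/800
for p in [(333,257),(441,241),(308,125),(380,328),(250,328),(193,160)]: print(p,onz(W2,np.array(p)*k,.012 if p[0]!=380 else 0))
E
```

```text
2.25 [0.42884555 0.13956474 0.37702104] [-6.96957720e-06  9.99995260e-01  2.79557989e-03 -1.29056838e-03] [ 2.00419241e-01 -2.79447192e-01  1.59232056e+00  5.38612594e-04
  1.83124741e+00  1.76576244e+00]
(333, 257) [0.42153512 0.22999074 0.012     ]
(441, 241) [0.44263765 0.09379146 0.012     ]
(308, 125) [0.57805993 0.25470084 0.012     ]
(380, 328) [0.32405383 0.17160545 0.        ]
(250, 328) [0.32647518 0.3432217  0.012     ]
(193, 160) [0.53830009 0.39579366 0.012     ]
```

>>> {"api": "carry_out", "payload": {
  "moves": [0.021,0.047,-0.239,0,0,0,0.021,0.047,-0.239,0,0,0,0.021,0.047,-0.239,0,0,0,0.021,0.047,-0.239,0,0,0,0.021,0.047,-0.239,0,0,0,0.021,0.047,-0.239,0,0,0,0.021,0.047,-0.239,0,0,0,0.021,0.047,-0.239,0,0,0,0.021,0.047,-0.239,0,0,0]
}}

```text
t: 3.0
position: [0.4516, 0.183, 0.1413]
tcp_rot: [0.0, 1.0, 0.0, 0.001]
wrist_force: [1.1, 0.3, 1.3]
gripper_width: 0.0931
finger_force: 0.0
```

```bash
python3 - <<'E'
from h import *
d=cam('wrist'); np.savez('w3.npz',**d); o=ctrl.observe(); print(o['position'],proj(d,[[.451,.1845,.076],[.451,.1845,.046]]))
cv2.imwrite('pics/w3.png',cv2.resize(d['image'][...,::-1],(800,600),interpolation=cv2.INTER_CUBIC))
E
```

```text
[0.45234876 0.18355023 0.14238924] [[256.23614786 204.4799795 ]
 [256.33453481 196.14437907]]
```

View pics/w3.png

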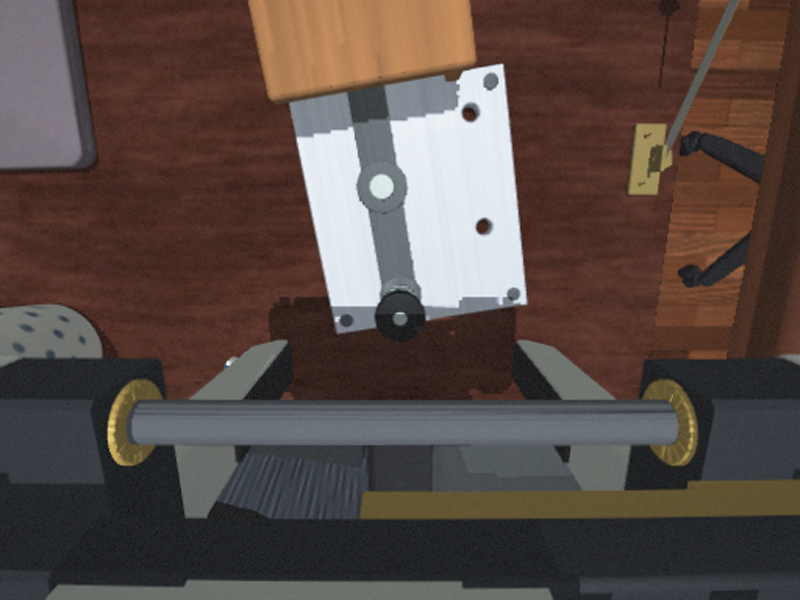

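The knob top is at (400,318) in display px, within 1 px of the prediction (400,319.5). Descending to grip it.

>>> {"api": "carry_out", "payload": {
  "moves": [0,0,-0.04,0,0,0,0,0,-0.075,0,0,0,0,0,-0.1,0,0,0,0,0,-0.1,0,0,0,0,0,-0.1,0,0,0]
}}

```text
t: 3.47
position: [0.4512, 0.1841, 0.0411]
tcp_rot: [-0.0, 1.0, 0.001, 0.0]
wrist_force: [-0.5, 0.7, 0.0]
gripper_width: 0.093
finger_force: 0.0
```

>>> {"api": "carry_out", "payload": {
  "moves": [0,0,0,0,0,0,0,0,0,0,0,0,0,0,0,0,0,0,0,0,0,0,0,0,0,0,0,0,0,0,0,0,0,0,0,0,0,0,0,0,0,0,0,0,0,0,0,0],
  "claw": 0,
  "force": 45
}}

```text
t: 4.13
position: [0.4504, 0.1845, 0.0396]
tcp_rot: [0.0, 1.0, 0.001, -0.0]
wrist_force: [-0.6, 0.7, 0.4]
gripper_width: 0.0444
finger_force: 0.0
```

>>> {"api": "carry_out", "payload": {
  "moves": [0,0,0,0,0,0,0,0,0,0,0,0,0,0,0,0,0,0,0,0,0,0,0,0,0,0,0,0,0,0,0,0,0,0,0,0]
}}

```text
t: 4.63
position: [0.4504, 0.1844, 0.0395]
tcp_rot: [0.0, 1.0, 0.001, -0.0]
wrist_force: [0.8, -0.4, -1.2]
gripper_width: 0.0283
finger_force: 45.0
```

>>> {"api": "carry_out", "payload": {
  "moves": [0,0,0.005,0,0,0,0,0,0.01,0,0,0,0,0,0.013,0,0,0,0,0,0.0135,0,0,0,0,0,0.0135,0,0,0]
}}

```text
t: 5.05
position: [0.4502, 0.1844, 0.0529]
tcp_rot: [0.0, 1.0, 0.001, -0.0]
wrist_force: [3.5, 0.0, -10.5]
gripper_width: 0.0287
finger_force: 45.0
```

>>> {"api": "carry_out", "payload": {
  "moves": [0.0016,-0.007,0,0,0,0,0.0047,-0.0163,0,0,0,0,0.009,-0.0251,0,0,0,0,0.0145,-0.0333,0,0,0,0,0.021,-0.0406,0,0,0,0,0.0283,-0.0471,0,0,0,0,0.0365,-0.0526,0,0,0,0,0.0423,-0.0556,0,0,0,0,0.048,-0.0578,0,0,0,0,0.048,-0.0578,0,0,0,0,0.048,-0.0578,0,0,0,0,0.048,-0.0578,0,0,0,0]
}}

```text
t: 6.05
position: [0.497, 0.1265, 0.0522]
tcp_rot: [0.0, 1.0, 0.001, -0.001]
wrist_force: [-4.8, -1.5, -9.3]
gripper_width: 0.0283
finger_force: 45.0
```

>>> {"api": "carry_out", "payload": {
  "moves": [0,0,0,0,0,0,0,0,0,0,0,0]
}}

```text
t: 6.22
position: [0.497, 0.1265, 0.0523]
tcp_rot: [0.0, 1.0, 0.001, -0.001]
wrist_force: [-5.4, -1.7, -9.5]
gripper_width: 0.0285
finger_force: 45.0
```

>>> {"api": "carry_out", "payload": {
  "moves": [0.0018,-0.0005,0,0,0,0,0.0018,-0.0005,0,0,0,0,0.0018,-0.0005,-0.005,0,0,0,0.0018,-0.0005,-0.01,0,0,0,0.0018,-0.0005,-0.0135,0,0,0,0.0018,-0.0005,-0.0135,0,0,0,0.0018,-0.0005,-0.0135,0,0,0]
}}

```text
t: 6.8
position: [0.501, 0.126, 0.0411]
tcp_rot: [0.0, 1.0, 0.001, 0.001]
wrist_force: [-5.1, -3.4, 3.1]
gripper_width: 0.0285
finger_force: 45.0
```

```bash
python3 - <<'E'
from h import *
d=cam('scene'); c=d['image'][180:300,130:290,::-1]; cv2.imwrite('pics/s4.png',cv2.resize(c,(800,600),interpolation=cv2.INTER_CUBIC))
print(ctrl.observe()['position'])
E
```

```text
[0.50096137 0.12605979 0.04111985]
```

>>> {"api": "carry_out", "payload": {
  "moves": [0,0,0,0,0,0,0,0,0,0,0,0,0,0,0,0,0,0,0,0,0,0,0,0,0,0,0,0,0,0,0,0,0,0,0,0,0,0,0,0,0,0,0,0,0,0,0,0,0,0,0,0,0,0,0,0,0,0,0,0],
  "claw": 1
}}

```text
t: 7.68
position: [0.5003, 0.1262, 0.0396]
tcp_rot: [-0.0, 1.0, 0.001, -0.0]
wrist_force: [1.3, 0.3, -0.0]
gripper_width: 0.0899
finger_force: 0.0
```

>>> {"api": "carry_out", "payload": {
  "moves": [0,0,0.04,0,0,0,0,0,0.08,0,0,0,-0.02,0.04,0.12,0,0,0,-0.04,0.08,0.16,0,0,0,-0.04,0.08,0.16,0,0,0,-0.04,0.08,0.16,0,0,0,-0.04,0.08,0.16,0,0,0]
}}

```text
t: 8.27
position: [0.461, 0.2076, 0.2016]
tcp_rot: [-0.001, 1.0, 0.002, 0.002]
wrist_force: [0.2, 0.1, 0.0]
gripper_width: 0.0931
finger_force: 0.0
```

```bash
python3 - <<'E'
from h import *
d=cam('wrist'); np.savez('w4.npz',**d); o=ctrl.observe(); print(o['position'],o['t'])
cv2.imwrite('pics/w4.png',cv2.resize(d['image'][:240,:,::-1],(800,375),interpolation=cv2.INTER_CUBIC))
c=cam('scene'); c=c['image'][180:300,130:290,::-1]
can=np.zeros((600,800,3),np.uint8); can[:375]=cv2.imread('pics/w4.png'); can[375:,:300]=cv2.resize(c,(300,225)); cv2.imwrite('pics/w4.png',can)
E
```

```text
[0.46041314 0.20638853 0.19969738] 8.3167
```

View pics/w4.png

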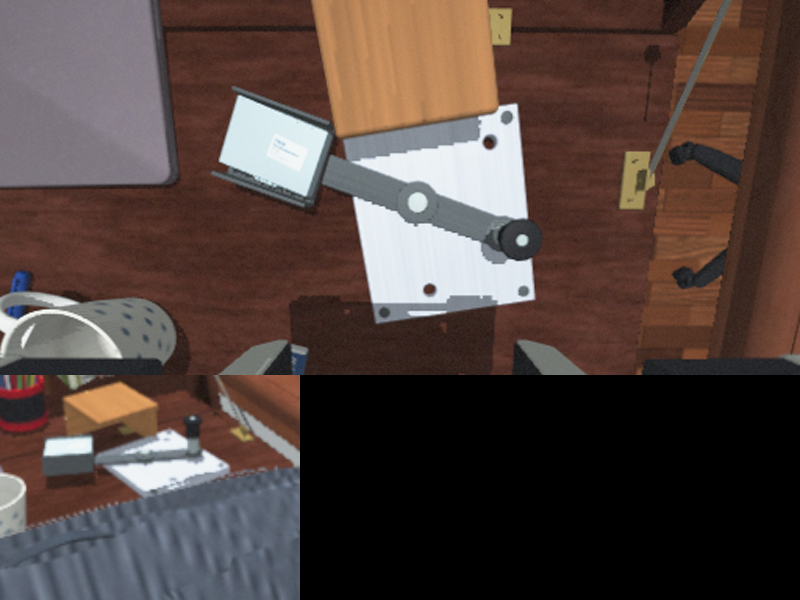

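The tray is out at (277,147) with the pale box lying between its walls. The knob is at (519,240), over the second hole. Next I'll check the pin height and measure the box.

```bash
python3 - <<'E'
from h import *
W=np.load('w4.npz');k=512/800; sc=k
kn=onz(W,np.array([521,240])*k,.076); print('knob cap if home',kn, 'if .010 up',onz(W,np.array([521,240])*k,.086))
S=cam('scene'); f=300/160
print('tri',tri([W,S],[np.array([521,240])*k,(130+192.5/f,180+(418-375)/f)]))
im=W['image'].astype(int)
m=((im.min(2)>150)&(im[...,2]-im[...,0]>3)).astype(np.uint8)
m[:, 225:]=0; m[130:]=0; m[:50]=0; m[:,:128]=0
n,l,st,ce=cv2.connectedComponentsWithStats(m); i=1+st[1:,4].argmax(); print(st[i],ce[i])
cs=cv2.findContours((l==i).astype(np.uint8),cv2.RETR_EXTERNAL,cv2.CHAIN_APPROX_NONE)[0][0]
P=np.array([onz(W,p[0],.046)[:2]*1000 for p in cs],np.float32); r=cv2.minAreaRect(P); print(r)
b=cv2.boxPoints(r); print(b)
piv=np.array([525.2,197]); v=np.array(r[0])-piv; print(np.hypot(*v),np.degrees(np.arctan2(v[1],v[0])))
E
```

```text
knob cap if home [0.50080642 0.12643541 0.076     ] if .010 up [0.50169933 0.12924665 0.086     ]
tri [0.50012271 0.12432487 0.07530173]
[ 140   61   70   64 2593] [173.37639799  92.90474354]
((563.7529296875, 303.4249267578125), (67.89007568359375, 50.93148422241211), 68.5685806274414)
[[527.6449  281.13187]
 [575.0548  262.52213]
 [599.86096 325.718  ]
 [552.45105 344.32773]]
113.19272689928037 70.0868427147446
```

>>> {"api": "carry_out", "payload": {
  "moves": [0.103,0.0975,-0.09,0,0,-0.057,0.103,0.0975,-0.09,0,0,-0.057,0.103,0.0975,-0.09,0,0,-0.057,0.103,0.0975,-0.09,0,0,-0.057,0.103,0.0975,-0.09,0,0,-0.057,0.103,0.0975,-0.09,0,0,-0.057,0.103,0.0975,-0.09,0,0,-0.057]
}}

```text
t: 9.0
position: [0.5627, 0.3022, 0.1079]
tcp_rot: [0.001, 0.984, -0.177, -0.001]
wrist_force: [-0.4, -0.2, -0.5]
gripper_width: 0.0927
finger_force: 0.0
```

```bash
python3 - <<'E'
from h import *
d=cam('wrist'); np.savez('w5.npz',**d); o=ctrl.observe(); print(o['position'],o['tcp_rot'],o['t'],o['joint_pos'])
u=np.array([np.cos(np.radians(69.5)),np.sin(np.radians(69.5)),0]);n=np.array([-u[1],u[0],0]);c=np.array([.5638,.3034,.046])
P=proj(d,[c+a*.034*u+b*.0245*n for a,b in [(1,1),(1,-1),(-1,-1),(-1,1)]]); print(P)
im=d['image'][...,::-1].copy(); cv2.polylines(im,[P.astype(int)],True,(0,0,255),1)
cv2.imwrite('pics/w5.png',cv2.resize(im,(640,480)))
E
```

```text
[0.56349769 0.30256004 0.11016679] [ 3.19527794e-05  9.84134825e-01 -1.77422137e-01  1.77079527e-04] 9.05 [ 4.12765935e-01  3.06434820e-01  1.48720784e+00 -2.56799560e-04
  1.34769155e+00  2.34035187e+00]
[[218.3504229  229.75516028]
 [216.48051926 176.14594816]
 [295.79783396 176.29136437]
 [293.76823767 229.8454162 ]]
```

View pics/w5.png

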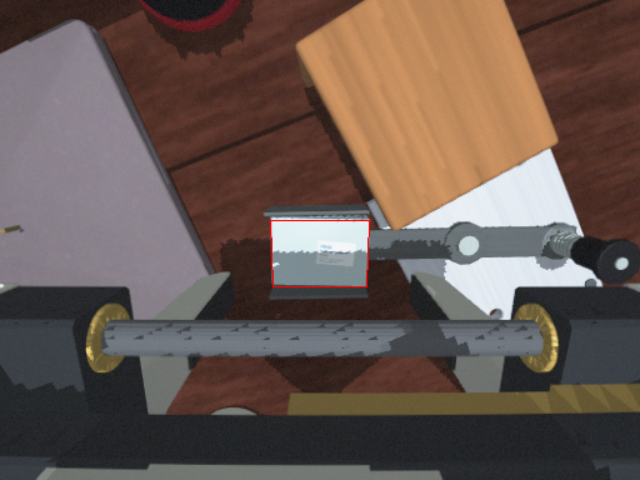

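The drawn rectangle lies on the box top at (320,253), so the grasp pose is right. Descending.

>>> {"api": "carry_out", "payload": {
  "moves": [0,0,-0.03,0,0,0,0,0,-0.06,0,0,0,0,0,-0.083,0,0,0,0,0,-0.083,0,0,0,0,0,-0.083,0,0,0]
}}

```text
t: 9.47
position: [0.563, 0.3028, 0.0281]
tcp_rot: [-0.0, 0.984, -0.177, 0.0]
wrist_force: [0.5, -0.0, 0.8]
gripper_width: 0.093
finger_force: 0.0
```

>>> {"api": "carry_out", "payload": {
  "moves": [0,0,0,0,0,0,0,0,0,0,0,0,0,0,0,0,0,0,0,0,0,0,0,0,0,0,0,0,0,0,0,0,0,0,0,0,0,0,0,0,0,0],
  "claw": 0,
  "force": 20
}}

```text
t: 10.05
position: [0.5643, 0.304, 0.0283]
tcp_rot: [-0.001, 0.984, -0.177, 0.001]
wrist_force: [-1.1, -1.1, 7.2]
gripper_width: 0.068
finger_force: 20.0
```

>>> {"api": "carry_out", "payload": {
  "moves": [0,0,0.03,0,0,0,0,0,0.06,0,0,0,0,0,0.075,0,0,0,0,0,0.075,0,0,0,-0.03,-0.002,0.075,0,0,0,-0.07,-0.005,0.075,0,0,0,-0.104,-0.008,0.075,0,0,0,-0.104,-0.008,0.075,0,0,0,-0.104,-0.008,0.075,0,0,0]
}}

```text
t: 10.8
position: [0.4563, 0.295, 0.0995]
tcp_rot: [0.001, 0.984, -0.176, -0.001]
wrist_force: [0.5, 0.3, -0.1]
gripper_width: 0.0682
finger_force: 19.9
```

>>> {"api": "carry_out", "payload": {
  "moves": [0,0,-0.03,0,0,0,0,0,-0.06,0,0,0,0,0,-0.08,0,0,0,0,0,-0.088,0,0,0,0,0,-0.092,0,0,0,0,0,-0.0945,0,0,0,0,0,-0.0945,0,0,0]
}}

```text
t: 11.38
position: [0.4609, 0.2961, 0.0084]
tcp_rot: [-0.0, 0.984, -0.177, 0.001]
wrist_force: [-0.3, 0.8, -1.6]
gripper_width: 0.0678
finger_force: 20.0
```

>>> {"api": "carry_out", "payload": {
  "moves": [0,0,-0.001,0,0,0,0,0,-0.001,0,0,0]
}}

```text
t: 11.55
position: [0.4611, 0.2963, 0.008]
tcp_rot: [-0.001, 0.984, -0.177, 0.001]
wrist_force: [-2.1, -1.7, 5.3]
gripper_width: 0.0679
finger_force: 20.0
```

>>> {"api": "carry_out", "payload": {
  "moves": [0,0,0,0,0,0,0,0,0,0,0,0,0,0,0,0,0,0,0,0,0,0,0,0,0,0,0,0,0,0,0,0,0,0,0,0],
  "claw": 0.86
}}

```text
t: 12.05
position: [0.4593, 0.2957, 0.0061]
tcp_rot: [0.0, 0.984, -0.177, -0.0]
wrist_force: [-0.2, 0.1, -0.4]
gripper_width: 0.08
finger_force: 0.0
```

>>> {"api": "carry_out", "payload": {
  "moves": [0,0,0.04,0,0,0,0,0,0.08,0,0,0,0,0,0.12,0,0,0,0,0,0.12,0,0,0,0,0,0.12,0,0,0,0,0,0.12,0,0,0]
}}

```text
t: 12.55
position: [0.4593, 0.2957, 0.1259]
tcp_rot: [-0.0, 0.984, -0.177, 0.0]
wrist_force: [0.2, 0.1, -0.5]
gripper_width: 0.0798
finger_force: 0.0
```

```bash
python3 - <<'E'
from h import *
d=cam('wrist'); np.savez('w6.npz',**d); o=ctrl.observe(); print(o['position'],o['tcp_rot'],o['t'])
im=d['image'].astype(int)
cen=proj(d,[[.46,.2955,.026]])[0]; print(cen)
m=((im.min(2)>110)&(im[...,2]-im[...,0]>8)).astype(np.uint8)
n,l,st,ce=cv2.connectedComponentsWithStats(m)
for i in range(1,n):
    if st[i,4]>400: print(i,st[i],ce[i])
i=min([i for i in range(1,n) if st[i,4]>400],key=lambda i:np.hypot(*(ce[i]-cen)))
cs=cv2.findContours((l==i).astype(np.uint8),cv2.RETR_EXTERNAL,cv2.CHAIN_APPROX_NONE)[0][0]
P=np.array([onz(d,p[0],.026)[:2]*1000 for p in cs],np.float32); r=cv2.minAreaRect(P); print(r)
im=d['image'][...,::-1].copy(); 
Q=proj(d,[[x/1000,y/1000,.026] for x,y in cv2.boxPoints(r)]); cv2.polylines(im,[Q.astype(int)],True,(0,0,255),1)
cv2.imwrite('pics/w6.png',cv2.resize(im,(640,480)))
E
```

```text
[0.45847431 0.29525215 0.12473477] [ 6.15762067e-04  9.84204704e-01 -1.77031309e-01 -7.98000700e-04] 12.6
[257.79794351 193.36791011]
1 [ 251    0  172   98 9459] [343.50533883  53.50671318]
4 [ 183   70   65   57 2018] [225.22893954  95.89544103]
67 [ 277  102  170  100 9553] [358.4555637  141.27457343]
114 [ 223  167   68   48 2885] [255.27660312 190.61733102]
((462.81304931640625, 296.01043701171875), (67.79078674316406, 48.95595932006836), 69.65585327148438)
```

View pics/w6.png

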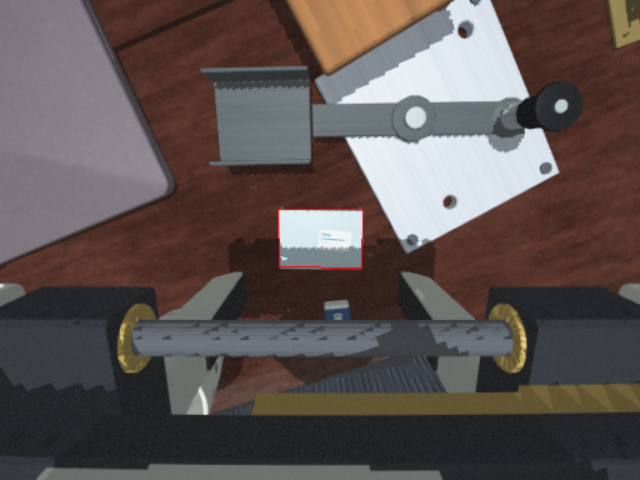

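The box lies flat at (320,238), measured at (0.463, 0.296) with yaw 69.7° and size 67.8×49 mm. Turning 90° to regrip it across the long sides.

>>> {"api": "carry_out", "payload": {
  "moves": [0.003,0.0006,0,0,0,0.25,0.003,0.0006,0,0,0,0.25,0.003,0.0006,0,0,0,0.25,0.003,0.0006,0,0,0,0.25,0.003,0.0006,0,0,0,0.25,0.003,0.0006,0,0,0,0.25,0.003,0.0006,0,0,0,0.25,0.003,0.0006,0,0,0,0.25,0.003,0.0006,0,0,0,0.25,0.003,0.0006,0,0,0,0.25,0.003,0.0006,0,0,0,0.25,0.003,0.0006,0,0,0,0.25],
  "claw": 0.71
}}

```text
t: 13.6
position: [0.4608, 0.2955, 0.1235]
tcp_rot: [-0.0, 0.839, 0.544, -0.002]
wrist_force: [-0.1, 0.8, 0.3]
gripper_width: 0.0661
finger_force: 0.0
```

>>> {"api": "carry_out", "payload": {
  "moves": [0,0,0,0,0,0.0115,0,0,0,0,0,0.0115,0,0,0,0,0,0.0115]
}}

```text
t: 13.85
position: [0.4612, 0.2957, 0.1242]
tcp_rot: [-0.0, 0.821, 0.57, -0.002]
wrist_force: [0.3, 0.6, -0.1]
gripper_width: 0.0661
finger_force: 0.0
```

```bash
python3 - <<'E'
from h import *
o=ctrl.observe(); print(o['position'],o['tcp_rot'],o['joint_pos']); q=o['tcp_rot']; print(np.degrees(2*np.arctan2(q[2],q[1])))
E
```

```text
[0.46120824 0.29569912 0.12417926] [-2.09757174e-04  8.21459096e-01  5.70265052e-01 -1.63693219e-03] [ 4.76537077e-01  5.82845866e-02  1.74022301e+00 -9.63671198e-06
  1.34638567e+00  8.33676716e-01]
69.5375297864549
```

>>> {"api": "carry_out", "payload": {
  "moves": [0.001,0,-0.035,0,0,0,0.001,0,-0.07,0,0,0,0.001,0,-0.1,0,0,0,0.001,0,-0.115,0,0,0,0.001,0,-0.119,0,0,0,0.001,0,-0.119,0,0,0,0.001,0,-0.119,0,0,0]
}}

```text
t: 14.43
position: [0.4637, 0.2965, 0.0077]
tcp_rot: [0.0, 0.821, 0.571, 0.0]
wrist_force: [0.2, -0.4, 1.0]
gripper_width: 0.0662
finger_force: 0.0
```

>>> {"api": "carry_out", "payload": {
  "moves": [0,0,0,0,0,0,0,0,0,0,0,0,0,0,0,0,0,0,0,0,0,0,0,0,0,0,0,0,0,0,0,0,0,0,0,0],
  "claw": 0,
  "force": 20
}}

```text
t: 14.93
position: [0.4642, 0.2969, 0.0086]
tcp_rot: [0.0, 0.821, 0.571, 0.001]
wrist_force: [-1.7, -0.5, 5.9]
gripper_width: 0.0492
finger_force: 20.0
```

>>> {"api": "carry_out", "payload": {
  "moves": [0,0,0.03,0,0,0,0,0,0.07,0,0,0,0,0,0.11,0,0,0,0,0,0.14,0,0,0,0,0,0.14,0,0,0,0,0,0.14,0,0,0]
}}

```text
t: 15.43
position: [0.465, 0.2971, 0.1501]
tcp_rot: [0.0, 0.821, 0.571, 0.003]
wrist_force: [1.1, -0.1, -1.6]
gripper_width: 0.0493
finger_force: 20.0
```

```bash
python3 - <<'E'
from h import *
S=np.load('scene.npz');D=np.load('side.npz');k=512/800
for n,a,b in [('rod top',(358,225),(490,277)),('rod bottom',(404,328),(417,320)),('rim bottom',(438,216),(548,341)),('rim bottom2',(425,214),(520,325)),('bulb top',(434,140),(573,243))]:
    X=tri([S,D],[np.array(a)*k,np.array(b)*k]); print(n,np.round(X,3),proj(S,X)/k,proj(D,X)/k)
E
```

```text
rod top [0.732 0.002 0.151] [[364.53727271 234.77764824]] [[494.56683695 267.04060218]]
rod bottom [0.552 0.007 0.005] [[403.15906584 327.02942275]] [[416.3831411  320.87501962]]
rim bottom [ 0.789 -0.24   0.134] [[441.61101009 220.97505366]] [[551.6055128  334.43835076]]
rim bottom2 [ 0.75  -0.184  0.147] [[431.31248653 222.69811709]] [[525.66767597 314.22695029]]
bulb top [ 0.805 -0.22   0.331] [[433.55193985 139.07878641]] [[572.52233528 244.17981051]]
```

>>> {"api": "carry_out", "payload": {
  "moves": [0.02,-0.38,0.02,0,0,0,0.02,-0.38,0.02,0,0,0,0.02,-0.38,0.02,0,0,0,0.02,-0.38,0.02,0,0,0,0.02,-0.38,0.02,0,0,0.0,0.02,-0.38,0.02,0,0,0.0,0.02,-0.38,0.02,0,0,0,0.02,-0.38,0.02,0,0,0,0.02,-0.38,0.02,0,0,0,0.02,-0.38,0.02,0,0,0,0.02,-0.38,0.02,0,0,0]
}}

```text
t: 16.35
position: [0.4822, -0.086, 0.1653]
tcp_rot: [-0.001, 0.822, 0.569, -0.001]
wrist_force: [-0.4, 0.2, -1.6]
gripper_width: 0.0494
finger_force: 20.0
```

>>> {"api": "carry_out", "payload": {
  "moves": [0.04,-0.08,0,0,0,0.0144,0.085,-0.163,-0.02,0,0,0.0144,0.085,-0.163,-0.06,0,0,0.0144,0.085,-0.163,-0.06,0,0,0.0144,0.085,-0.163,-0.06,0,0,0.0144,0.085,-0.163,-0.06,0,0,0.0144,0.085,-0.163,-0.06,0,0,0.0144,0.085,-0.163,-0.06,0,0,0.0144]
}}

```text
t: 17.02
position: [0.5679, -0.2446, 0.1059]
tcp_rot: [-0.001, 0.794, 0.608, -0.0]
wrist_force: [-0.7, 0.6, -0.3]
gripper_width: 0.0494
finger_force: 20.0
```

```bash
python3 - <<'E'
from h import *
d=cam('wrist'); np.savez('w7.npz',**d)
o=ctrl.observe(); print(o['position'],o['gripper_width'],o['t']); q=o['tcp_rot']; print(np.degrees(2*np.arctan2(q[2],q[1])))
P=proj(d,[[.6123,-.2166,.042],[.5485,-.1991,.042],[.5915,-.295,.042],[.5255,-.2781,.042]]); print(P)
im=d['image'][...,::-1].copy()
for p in P: cv2.circle(im,tuple(int(x) for x in p),2,(0,0,255),-1)
cv2.imwrite('pics/w7.png',cv2.resize(im,(800,600)))
E
```

```text
[ 0.56842083 -0.24472811  0.107062  ] 0.04908169672597525 17.0667
74.96119013732851
[[298.76775396 161.40201142]
 [221.24494085 160.90571848]
 [295.73630332 249.05235052]
 [222.17542918 249.6898929 ]]
```

View pics/w7.png

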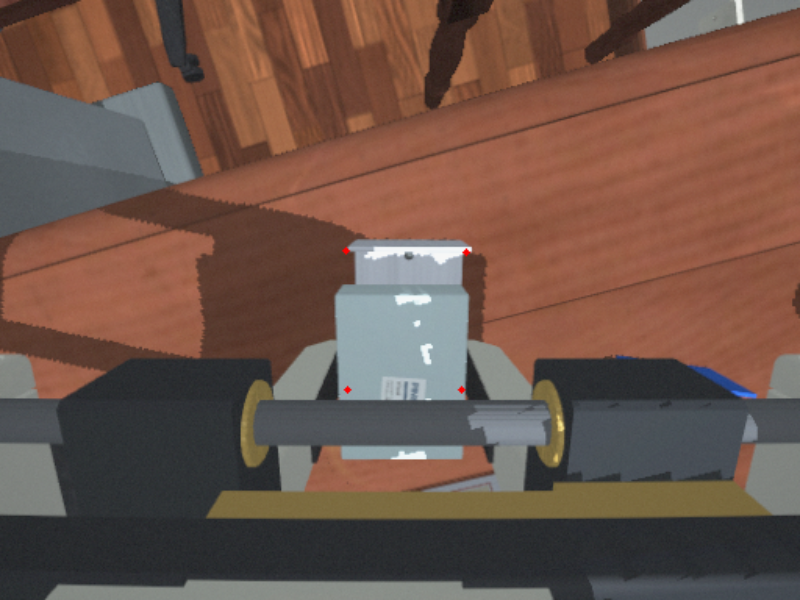

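The last view shows the +y wall's top edge at rows 241–248, x 348–471, and the held box top at rows 293–459. The wall reads a few mm beyond its marked corners, so I'll measure box and wall within this one image.

```bash
python3 - <<'E'
from h import *
d=np.load('w7.npz');k=512/800
u=np.array([np.cos(np.radians(75)),np.sin(np.radians(75))]);v=np.array([u[1],-u[0]])
tcp=np.array([.5684,-.2447])
def f(p,z): 
    w=onz(d,np.array(p)*k,z)[:2]; q=(w-tcp)*1000; return np.round([q@u,q@v],1)
for n,p,z in [('boxFL',(336,293),.126),('boxFR',(468,293),.126),('boxBL',(342,459),.126),('boxBR',(463,459),.126),('wall outL',(348,241),.042),('outR',(470,241),.042),('inL',(350,248),.042),('inR',(471,248),.042),('hole',(408,256),.008),('floorL at inner',(356,285),.008),('floorR',(463,285),.008)]: print(n,f(p,z))
im=d['image'].astype(int); print(im[145:190,230].sum(1)//3); print(im[145:190,290].sum(1)//3)
# second look at both wall outlines in older views
for n,D in [('w1',np.load('w1.npz')),('w2',np.load('w2.npz')),('side',np.load('side.npz'))]:
    print(n,proj(D,[[.6123,-.2166,.042],[.5485,-.1991,.042],[.5915,-.295,.042],[.5255,-.2781,.042]]).round(1).tolist())
E
```

```text
boxFL [ 34.2 -23.4]
boxFR [34.3 23.4]
boxBL [-32.7 -23.6]
boxBR [-32.6  24. ]
wall outL [ 44.6 -29.6]
outR [44.6 36.6]
inL [ 40.8 -28.6]
inR [40.8 37.3]
hole [31.9  3.4]
floorL at inner [ 13.4 -29.8]
floorR [13.4 38.6]
[110 110 113 113  78  68  73  69 120 139 138 143 145 171 168 158 162 169
 164 166 165 167 168 169 164 166 166 163 166 167 166 165 165 167 163 166
 166 141 136 139 140 141 141 150 165]
[108 110 111 110 107 108 104 102 103 137 143 140 139 242 246 243 241 246
 246 202 171 169 170 169 168 170 169 168 170 169 168 169 166 167 166 167
 166 140 138 140 140 140 143 149 161]
w1 [[230.5, 42.7], [210.6, 77.6], [270.6, 70.1], [250.0, 105.0]]
w2 [[465.7, 59.3], [449.8, 97.8], [507.0, 73.2], [490.2, 112.0]]
side [[294.9, 235.5], [274.9, 233.5], [293.6, 252.6], [271.8, 250.6]]
```

>>> {"api": "carry_out", "payload": {
  "moves": [0.004,0.0004,-0.01,0,0,0,0.004,0.0004,-0.03,0,0,0,0.004,0.0004,-0.05,0,0,0,0.004,0.0004,-0.065,0,0,0,0.004,0.0004,-0.077,0,0,0,0.004,0.0004,-0.085,0,0,0,0.004,0.0004,-0.088,0,0,0,0.004,0.0004,-0.088,0,0,0]
}}

```text
t: 17.73
position: [0.5722, -0.2459, 0.0188]
tcp_rot: [-0.0, 0.794, 0.608, -0.0]
wrist_force: [-0.0, 0.1, -1.4]
gripper_width: 0.0491
finger_force: 20.0
```

>>> {"api": "carry_out", "payload": {
  "moves": [0,0,-0.002,0,0,0,0,0,-0.0035,0,0,0,0,0,-0.0035,0,0,0]
}}

```text
t: 17.98
position: [0.5731, -0.2468, 0.0166]
tcp_rot: [0.001, 0.794, 0.608, 0.0]
wrist_force: [0.6, -0.5, -0.7]
gripper_width: 0.0495
finger_force: 20.0
```

>>> {"api": "carry_out", "payload": {
  "moves": [0,0,-0.0012,0,0,0,0,0,-0.0012,0,0,0]
}}

```text
t: 18.15
position: [0.5732, -0.2468, 0.0166]
tcp_rot: [0.001, 0.794, 0.608, 0.0]
wrist_force: [-4.5, 1.7, 9.5]
gripper_width: 0.0494
finger_force: 20.0
```

>>> {"api": "carry_out", "payload": {
  "moves": [0,0,0,0,0,0,0,0,0,0,0,0,0,0,0,0,0,0,0,0,0,0,0,0,0,0,0,0,0,0,0,0,0,0,0,0],
  "claw": 0.78
}}

```text
t: 18.65
position: [0.5722, -0.2463, 0.0143]
tcp_rot: [-0.0, 0.794, 0.608, -0.0]
wrist_force: [-0.5, 0.2, -0.1]
gripper_width: 0.072
finger_force: 0.0
```

>>> {"api": "carry_out", "payload": {
  "moves": [0,0,0.03,0,0,0,0,0,0.07,0,0,0,0,0,0.1,0,0,0,-0.03,-0.06,0.16,0,0,0,-0.03,-0.06,0.16,0,0,0,-0.03,-0.06,0.16,0,0,0,-0.03,-0.06,0.16,0,0,0,-0.03,-0.06,0.16,0,0,0]
}}

```text
t: 19.32
position: [0.5422, -0.3062, 0.1739]
tcp_rot: [-0.0, 0.794, 0.607, 0.0]
wrist_force: [0.3, 0.5, -0.3]
gripper_width: 0.0727
finger_force: 0.0
```

```bash
python3 - <<'E'
from h import *
d=cam('wrist'); np.savez('w8.npz',**d); print(ctrl.observe()['position'])
im=d['image'].astype(int)
m=((im.min(2)>100)&(im.max(2)<200)&(im[...,2]-im[...,0]>6)).astype(np.uint8); m[215:]=0
n,l,st,ce=cv2.connectedComponentsWithStats(m); cen=proj(d,[[.5728,-.2436,.034]])[0]; print(cen)
for i in range(1,n):
    if st[i,4]>300:
        cs=cv2.findContours((l==i).astype(np.uint8),cv2.RETR_EXTERNAL,cv2.CHAIN_APPROX_NONE)[0][0]
        print(st[i],ce[i],cv2.minAreaRect(np.array([onz(d,p[0],.034)[:2]*1000 for p in cs],np.float32)))
# wall tops: bright/edge profile along box length axis through centre
u=np.array([np.cos(np.radians(75)),np.sin(np.radians(75))]);v=np.array([u[1],-u[0]])
for off in (-.015,.012):
    print([ (int(s*1e3),*im[tuple(np.round(proj(d,[[*(np.array([.5728,-.2436])+s*u+off*v),.042]])[0]).astype(int)[::-1])]) for s in np.arange(-.05,.051,.002) if abs(s)>.03])
E
```

```text
[ 0.54188671 -0.30523697  0.17264782]
[268.97941868 125.80912135]
[ 78  37  46  38 794] [104.86901763  54.05541562] ((419.3056640625, -130.047119140625), (39.1503791809082, 32.73838806152344), 0.30042994022369385)
[238 159  60   8 398] [267.80150754 162.89698492] ((561.02685546875, -282.39990234375), (7.9755120277404785, 67.22590637207031), 74.90113067626953)
[(-50, np.int64(88), np.int64(59), np.int64(47)), (-48, np.int64(88), np.int64(55), np.int64(43)), (-46, np.int64(83), np.int64(54), np.int64(41)), (-44, np.int64(85), np.int64(67), np.int64(61)), (-41, np.int64(153), np.int64(162), np.int64(173)), (-39, np.int64(127), np.int64(131), np.int64(141)), (-37, np.int64(127), np.int64(136), np.int64(143)), (-35, np.int64(172), np.int64(195), np.int64(203)), (-33, np.int64(184), np.int64(209), np.int64(216)), (-31, np.int64(235), np.int64(245), np.int64(246)), (30, np.int64(245), np.int64(247), np.int64(247)), (32, np.int64(233), np.int64(239), np.int64(244)), (34, np.int64(118), np.int64(124), np.int64(132)), (36, np.int64(134), np.int64(142), np.int64(150)), (38, np.int64(242), np.in
[... 680 characters left out ...]
 np.int64(229), np.int64(242), np.int64(244)), (-33, np.int64(237), np.int64(245), np.int64(246)), (-31, np.int64(238), np.int64(246), np.int64(246)), (30, np.int64(246), np.int64(247), np.int64(247)), (32, np.int64(236), np.int64(241), np.int64(245)), (34, np.int64(119), np.int64(125), np.int64(134)), (36, np.int64(143), np.int64(151), np.int64(162)), (38, np.int64(243), np.int64(245), np.int64(247)), (40, np.int64(149), np.int64(105), np.int64(94)), (42, np.int64(147), np.int64(88), np.int64(66)), (44, np.int64(149), np.int64(96), np.int64(74)), (46, np.int64(152), np.int64(94), np.int64(75)), (48, np.int64(154), np.int64(93), np.int64(78)), (50, np.int64(156), np.int64(96), np.int64(76))]
```

```bash
python3 - <<'E'
from h import *
d=np.load('w8.npz'); im=d['image'].astype(int); T=np.radians(75)
u=np.array([np.cos(T),np.sin(T)]);v=np.array([u[1],-u[0]]);C=np.array([.5728,-.2436])
def row(off,z): 
    return [(round(s*1e3),int(im[tuple(np.round(proj(d,[[*(C+s*v+off*u),z]])[0]).astype(int)[::-1])].sum()//3)) for s in np.arange(-.042,.043,.002) if abs(s)>.014]
for off,z in [(-.02,.034),(.02,.034),(.041-.002,.042)]: print(off,row(off,z))
cs=[]
m=((im.min(2)>170)).astype(np.uint8); m[200:]=0
n,l,st,ce=cv2.connectedComponentsWithStats(m); i=l[126,269]; print(st[i],ce[i])
if i:
    c=max(cv2.findContours((l==i).astype(np.uint8),0,1)[0],key=len); print(cv2.minAreaRect(np.array([onz(d,p[0],.034)[:2]*1000 for p in c],np.float32)))
E
```

```text
-0.02 [(-42, 97), (-40, 108), (-38, 103), (-36, 100), (-34, 99), (-32, 245), (-30, 244), (-28, 238), (-26, 160), (-24, 162), (-22, 242), (-20, 242), (-18, 242), (-16, 242), (14, 244), (16, 244), (18, 244), (20, 244), (22, 244), (24, 236), (26, 245), (28, 242), (30, 100), (32, 101), (34, 100), (36, 105), (38, 104), (40, 102), (42, 103)]
0.02 [(-42, 108), (-40, 109), (-38, 107), (-36, 106), (-34, 124), (-32, 246), (-30, 245), (-28, 245), (-26, 164), (-24, 191), (-22, 243), (-20, 243), (-18, 244), (-16, 244), (14, 244), (16, 244), (18, 244), (20, 244), (22, 244), (24, 244), (26, 244), (28, 246), (30, 97), (32, 97), (34, 98), (36, 99), (38, 100), (40, 101), (42, 102)]
0.039 [(-42, 106), (-40, 106), (-38, 107), (-36, 110), (-34, 221), (-32, 229), (-30, 230), (-28, 229), (-26, 231), (-24, 230), (-22, 230), (-20, 229), (-18, 229), (-16, 229), (14, 223), (16, 223), (18, 221), (20, 221), (22, 221), (24, 220), (26, 221), (28, 219), (30, 218), (32, 217), (34, 99), (36, 96), (38, 98), (40, 95), (42, 97)]
[ 239   93   58   68 3637] [267.71020071 126.05938961]
((570.3247680664062, -244.75634765625), (72.00724792480469, 62.8392333984375), 74.7130355834961)
```

Box edges at about ±24 mm and walls at −34..+33 mm along the holder's x. Along its y, the ends are at −35..+33 mm between walls at −43..+39 mm. It is centred and square, so I'm handing in.

```bash
python3 -c "
from rig import ctrl
print(ctrl.finish_job())"
```

```text
the job is handed in; nothing more can be done
None
```

The job is handed in: the tray is locked in the second hole, the pin box was set on the desk and regripped, and it now sits centred in the wide holder; the hand-in returned no verdict.

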